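# Press the brass stamp block in the toggle-clamp jig

## Task

Take the brass-faced stamp block out of the rack and lay it flat in the nest of the press jig with its brass face up. Then swing the red clamp handle all the way over centre so the pad presses on the block, keep it clamped for at least two seconds, and swing the handle fully back open. Leave the block seated in the nest and leave the other blocks, the spools, the jar and the tape where they are.

Things in the scene. Friction and masses are not known exactly. Their poses are not given: they have to be found in the camera images.
- brass_block_center (a point): centre of the brass-faced stamp block: dark walnut, 24 thick x 70 long x 46 mm wide, 120 g, standing on a long edge in a rack slot (centre 31 mm over the bench). x = through the thickness, out of the brass face; y = along the length; z = along the width, up in the rack. While it stands it can be toppled by pushing its face near the top: the pushed face ends up on top.
- red_block_center (a point): centre of the red-faced stamp block: dark walnut, 24 thick x 70 long x 46 mm wide, 120 g, standing on a long edge in a rack slot (centre 31 mm over the bench). x = through the thickness, out of the red face; y = along the length; z = along the width, up in the rack. Not to be used.
- blue_block_center (a point): centre of the blue-faced stamp block: dark walnut, 24 thick x 70 long x 46 mm wide, 120 g, standing on a long edge in a rack slot (centre 31 mm over the bench). x = through the thickness, out of the blue face; y = along the length; z = along the width, up in the rack. Not to be used.
- rack: fixed low white rack, 205 (x) x 100 (y) mm, origin under its centre, floor 8 mm high; slots along its y at x = -60, 0, +60 mm, 27 mm wide between strips whose tops are 17 mm over the bench; which block is in which slot varies; all coloured faces look to its +x. Bare bench between rack and jig
- nest (a point): centre of the nest floor, 12 mm over the bench, on the fixed jig plate (60 mm to +-x, 45 to +y, 195 to -y of here). A block lies in it with length along y, width along x, 3 mm free all round, between walls 8 mm high (ends; corners of the long sides, whose middle 40 mm is open for fingers). Clamp on the -y side; its open arm stands upright at y = -88 mm, to 160 mm over the bench
- clamp_handle_hinge (a point): axis of the clamp handle: hinge along this frame's x, 66 mm over the bench, 138 mm to -y of the nest (same axes as the nest)
- handle_knob (a point): centre of the red barrel knob (cylinder 32 mm across, 32 mm long, along x, flat ends) at the end of the clamp handle, 120 mm from the hinge axis. Open: handle points to the nest's -y, 0.15 rad above level, knob 84 mm over the bench; closing swings it up and over towards +y. It can be pinched from above by its flat ends and led round its arc, turning between the fingers
- clamp_handle (a joint): handle angle, rad: 0 = fully open (start), 1.42 = upright, dead centre (arm down, pad hardest on the block), 1.52 = closed, over centre, at its stop, 6 degrees past upright towards the nest, where it stays. Stiff  about 2 to 6 N at the knob, it stays where it is left; both stops are hard
- clamp_pad (a joint): how far the arm's sprung rubber pad (20 mm across, 1.5 N/mm) is pushed in, m: 0 = not touching, about 0.003 when closed on a block, 0 over an empty nest
- orange_spool_center (a point): centre of an orange thread spool, 52 mm across, 97 mm high, standing; leave alone
- yellow_spool_center (a point): centre of a yellow thread spool, 52 mm across, 97 mm high, standing; leave alone
- glue_jar_center (a point): centre of a red glue jar with blue lid, 56 mm across, 60 mm high; leave alone
- tape_roll_center (a point): centre of a roll of tape lying flat, 90 mm across, 22 mm high; leave alone
Things that resemble listed ones, but are neither listed nor needed, are in the scene too. What is shaped like the part that bears brass_block_center but turquoise is not meant.

How it is judged:
On the way, in this order (a step that is already met when the one before it is completed fails the run):
1. the brass block lies seated in the nest, brass face up, with the clamp still open (horizontal distance between brass_block_center and nest below 0.008 m and z of brass_block_center in the frame of nest between 0.009 and 0.0145 m and angle between brass_block_center's own x axis and vertical below 0.08 rad and angle between the y axis of brass_block_center and the y axis of nest, either way round below 0.12 rad and value of joint clamp_handle below 0.4 rad), for 0.3 s.
2. the clamp is over centre, pad pressing on the seated block, for two seconds (horizontal distance between brass_block_center and nest below 0.008 m and z of brass_block_center in the frame of nest between 0.009 and 0.0145 m and angle between brass_block_center's own x axis and vertical below 0.08 rad and angle between the y axis of brass_block_center and the y axis of nest, either way round below 0.12 rad and value of joint clamp_handle above 1.45 rad and value of joint clamp_pad above 0.001 m), for 1.9 s.
3. the clamp handle is swung fully back open (value of joint clamp_handle below 0.2 rad), for 0.2 s.
At the end, for the whole second after the job is handed in: Block flat in the nest, brass up (0.08 rad), aligned (0.12 rad), centre within 8 mm of the nest centre in plan and 9 to 14.5 mm over its floor; handle at rest within 0.2 rad of fully open; other blocks, spools, jar and tape within 30 mm of their starts (horizontal distance between brass_block_center and nest below 0.008 m and z of brass_block_center in the frame of nest between 0.009 and 0.0145 m and angle between brass_block_center's own x axis and vertical below 0.08 rad and angle between the y axis of brass_block_center and the y axis of nest, either way round below 0.12 rad and value of joint clamp_handle below 0.2 rad and velocity of joint clamp_handle below 0.1 rad/s and distance of each of red_block_center, blue_block_center, orange_spool_center, yellow_spool_center, glue_jar_center, tape_roll_center from where it was at the start of the episode below 0.03 m); the robot touches nothing.
It fails at once if the red or blue block, a spool, the jar or the tape roll is moved more than 40 mm (distance of any of red_block_center, blue_block_center, orange_spool_center, yellow_spool_center, glue_jar_center, tape_roll_center from where it was at the start of the episode above 0.04 m).
It also fails if it takes over 70 s, if anything falls off the work surface, if the arm or the gripper's body presses on something with over 40 N, if the wrist force passes 120 N, or if a joint passes its speed limit or range.

## Robot

A 6-joint arm with a two-finger parallel gripper is mounted at the origin on the work surface. World frame = base frame: x ahead of the robot, y to its left, z up, the work surface at z = 0. Lengths are in m, angles in rad, forces in N, time in s.
With the tool pointing down it reaches from about 0.375 to 0.9 m from the base axis. Payload 3.1 kg.
Tool frame: the origin (TCP) lies midway between the tips of the shut fingers; the grasp point (between the pads) lies 19 mm behind it; z points along the fingers, y is the line along which they close (so a half turn about z gives the same grasp; the last joint's range is limited). The gripper opens to 85 mm and grips with 20 to 120 N. Pads are 22 mm wide; open, the fingers measure 114 mm over their backs; the gripper's body (76 mm by 85 mm) begins 54 mm behind the grasp point. The pads swing forward as they close: fully open they stand 13 mm farther back than shut.
Start: joints at [0.975, 0.527, 1.433, -0, 1.181, -0.178], TCP at [0.254, 0.571, 0.231] pointing down, gripper open.
Joint ranges: [-3.08, 3.08], [-0.75, 2.2], [0.22, 2.44], [-1.43, 4.57], [0, 2.65], [-2.85, 2.85]. Speed limits (rad/s): [2.79, 2.79, 3.14, 3.14, 3.14, 3.14].

## Interface

Orientations are given as a unit quaternion [x, y, z, w].
In Python, from station import manip gives the robot as it stands.
- The arm moves only by the tool step_arm, never from a script. Its argument "targets" is text: rows parted by semicolons, each of 4 numbers parted by spaces: the shift along the tool's x, y, z in mm, then the turn about the tool's z in degrees. A call has 1 to 12 rows; each row is the pose to reach, as a shift and turn from the pose commanded when the call began, along the tool's axes at that moment; what a row does not reach only later rows make up. A row lasts 1/10 s, in which the tool goes at most 50 mm and 8.59 degrees, less where a joint would pass 70% of its speed; a pose out of reach is approached as far as the arm can. A call with a gripper value outside its range is refused whole. "gripper" is the closure, from 0 (fully open) to 1 (shut), set as the call begins (left out, the last holds). The fingers move at their own pace and stop on an object; "squeeze" is the grip in N (left out, the last holds). Time passes only in rows, so rows that repeat a pose let the fingers close. It gives the time, the measured TCP pose, the force, the opening and the grip force at its end, in the units of the state.
- manip.sense(): the state, without advancing time (a new reading comes with each control period).
- manip.snapshot(name): name is "side" or "top" or "wrist"; returns the picture (420x560x3 uint8, red, green, blue); there is no depth.
- manip.get_calibration(name): a dict with "fov_y" (degrees; the focal length in pixels is half the picture's height over the tangent of half this angle, whatever the lens; pixels are square), "cx", "cy" (the principal point, pixels), "extrinsics" (4x4, takes a point from camera to world coordinates); the wrist camera has in their place "tool_from_camera" (4x4, takes a point from camera to tool coordinates, whose origin is the TCP and whose axes are the flange's). Camera axes: x right, y down, z forward; pixel columns grow to the right and rows downward; lengths in m; the calibration is good to about 2 mm. A picture is of the moment at which its call begins: read the wrist's pose just before it. get_calibration takes no time and is no camera call.
- manip.sign_off(): hands the job in; it is judged then, once.
Trained networks look in the newest picture that a camera, given by its name, has taken for a name from the list of things; names that differ only in an ending like _2 or _b are one class to them, and where a whole thing is asked for, a point or a joint stands for the part that bears it (a point fixed in the world has none). Each returns a list of dicts, best first, with "p" (0 to 1); they miss things now and then, are a little off and sometimes report something else, mostly with a low value. They report only what shows in the picture. A call takes as long as a camera call. They do not tell look-alikes from the thing itself.
- manip.recognise(camera, query): "position" ([column, row] in pixels, amid what is visible of it).
- manip.masks_of(camera, query): "pixels" (420x560 bool, what is visible of it) and "position" ([column, row] in pixels, amid what is visible of it).
- manip.mark_of(camera, query): "position" ([column, row] in pixels: a listed point, or the origin of a listed thing).
The state is a dict: "t": time; "q": joint angles; "qd": joint speeds; "tau": joint torques, N m; "tcp_pos": TCP position; "tool_rot": TCP orientation; "force": force on the tool from outside, world axes, zero at the start; "ft_torque": the same for the moment, N m; "finger_gap": opening from 0.0 (shut) to 1.0 (fully open); "gripper_force": force on a finger pad.
Only numpy, scipy, OpenCV 4.12 (cv2) and the standard library are available. Lean on these libraries where they do the work, as an engineer would, in place of code of your own. Each camera call takes 0.05 s, during which the arm holds its last target. There are 200 camera calls.

## Working session

There is one attempt and no reset: what is moved stays moved. The work goes in short steps, Python scripts to look and compute and a tool call to move; the robot and the scene stay as the last step left them, time stands still between calls to the robot, and variables do not carry over. Pictures are saved under pics/ and viewed, at most 10 in all, crops included, and the job is handed in when it is done.

Besides the shell and the picture viewer there is one more tool, called as name(argument=value, ...) on one line, values as JSON. step_arm: Moves the arm, as the interface text tells. Its arguments: {"type":"object","properties":{"targets":{"type":"string"},"gripper":{"type":"number"},"squeeze":{"type":"number"}},"required":["targets"]}

```bash
mkdir -p pics; cat > h.py <<'E'
import numpy as np, cv2
from station import manip as m
from scipy.spatial.transform import Rotation as R
def cam(name,s=None):
    c=m.get_calibration(name); f=210/np.tan(np.radians(c['fov_y'])/2)
    if 'extrinsics' in c: T=np.array(c['extrinsics'])
    else:
        s=s or m.sense(); W=np.eye(4); W[:3,:3]=R.from_quat(s['tool_rot']).as_matrix(); W[:3,3]=s['tcp_pos']
        T=W@np.array(c['tool_from_camera'])
    return f,c['cx'],c['cy'],T
def ray(C,px):
    f,cx,cy,T=C; d=T[:3,:3]@np.array([(px[0]-cx)/f,(px[1]-cy)/f,1]); return T[:3,3],d
def at(C,px,z):
    o,d=ray(C,px); return o+d*(z-o[2])/d[2]
def proj(C,p):
    f,cx,cy,T=C; q=T[:3,:3].T@(np.array(p)-T[:3,3]); return np.array([cx+f*q[0]/q[2],cy+f*q[1]/q[2]])
def snap(name,fn=None):
    s=m.sense(); im=m.snapshot(name)
    if fn: cv2.imwrite('pics/'+fn,im[:,:,::-1])
    return cam(name,s),im
E
python3 - <<'E'
from h import *
np.set_printoptions(precision=4,suppress=True)
ims=[]
zs=dict(brass_block_center=.031,red_block_center=.031,blue_block_center=.031,rack=0,nest=.012,clamp_handle_hinge=.066,handle_knob=.084,orange_spool_center=.0485,yellow_spool_center=.0485,glue_jar_center=.03,tape_roll_center=.011)
for n in ['top','side']:
    C,im=snap(n,n+'0.png'); print(n,C[0],C[3][:3,3],C[3][:3,2])
    for k,z in zs.items():
        for r in m.mark_of(n,k)[:2]: print(k,round(r['p'],2),np.round(r['position'],1),at(C,r['position'],z))
s=m.sense();print(s['t'],s['tcp_pos'],R.from_quat(s['tool_rot']).as_matrix(),s['force'])
E
```

```text
top 437.1738545438276 [0.3201 0.0858 1.1022] [ 0.1867 -0.013  -0.9823]
brass_block_center 0.88 [117. 247.] [0.4158 0.4695 0.031 ]
brass_block_center 0.78 [197.1 201. ] [0.5315 0.2795 0.031 ]
red_block_center 0.7 [190.1 175.9] [0.5958 0.2996 0.031 ]
rack 0.87 [194.1 201.8] [0.5355 0.2926 0.    ]
nest 0.58 [343.8 202.3] [ 0.5347 -0.0898  0.012 ]
clamp_handle_hinge 0.96 [401.1 189.5] [ 0.557  -0.2219  0.066 ]
handle_knob 0.75 [455.3 180.6] [ 0.5759 -0.3487  0.084 ]
orange_spool_center 0.6 [360.2 130.8] [ 0.7131 -0.1298  0.0485]
yellow_spool_center 0.69 [300.2 260.1] [0.3855 0.024  0.0485]
glue_jar_center 0.35 [196.4 284.9] [0.326 0.273 0.03 ]
tape_roll_center 0.76 [196.6 286.8] [0.3215 0.2757 0.011 ]
side 391.6073155297551 [ 0.2223 -0.5063  0.695 ] [ 0.3533  0.6699 -0.653 ]
brass_block_center 0.8 [251.3 188. ] [0.5476 0.2847 0.031 ]
brass_block_center 0.62 [186.7 167.2] [0.4166 0.4563 0.031 ]
red_block_center 0.82 [261.5 179.2] [0.5899 0.3096 0.031 ]
red_block_center 0.73 [175.7 219.9] [0.3261 0.2465 0.031 ]
blue_block_center 0.94 [229.5 197.5] [0.4786 0.2717 0.031 ]
blue_block_center 0.18 [424.6 369.4] [ 0.6152 -0.3255  0.031 ]
rack 0.59 [246.3 194.3] [0.5384 0.3011 0.    ]
nest 0.55 [315.1 290.6] [ 0.5369 -0.0805  0.012 ]
clamp_handle_hinge 0.72 [423.2 369.4] [ 0.5923 -0.334   0.066 ]
clamp_handle_hinge 0.57 [367.9 324.8] [ 0.56   -0.2234  0.066 ]
handle_knob 0.66 [426.4 370.3] [ 0.5854 -0.3424  0.084 ]
handle_knob 0.29 [228.1 271.5] [ 0.3706 -0.0083  0.084 ]
orange_spool_center 0.92 [394.5 269.3] [ 0.7034 -0.1295  0.0485]
orange_spool_center 0.33 [248.3 195.9] [0.5185 0.2364 0.0485]
yellow_spool_center 0.6 [229.2 269.2] [0.3836 0.0255 0.0485]
glue_jar_center 0.63 [347.4 221.4] [0.7114 0.0575 0.03  ]
tape_roll_center 0.97 [173.8 219.2] [0.3256 0.2739 0.011 ]
1.2 [0.2535 0.5712 0.2313] [[-0.914   0.4058 -0.    ]
 [ 0.4058  0.914   0.    ]
 [ 0.     -0.     -1.    ]] [-0.5362  0.4499 -0.5791]
```

View pics/top0.png

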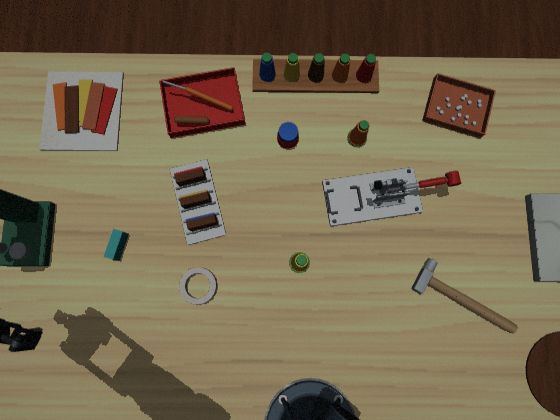

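View pics/side0.png

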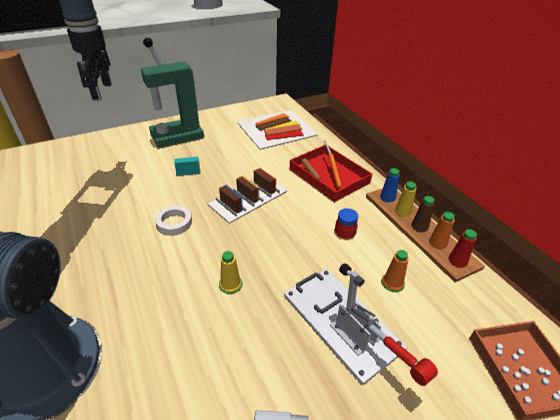

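```bash
python3 - <<'E'
import cv2,numpy as np
a=cv2.imread('pics/top0.png');b=cv2.imread('pics/side0.png')
A=cv2.resize(a[150:250,150:250],(400,400),interpolation=cv2.INTER_CUBIC);B=cv2.resize(b[160:240,200:300],(400,320),interpolation=cv2.INTER_CUBIC)
o=np.zeros((400,800,3),np.uint8);o[:,:400]=A;o[:320,400:]=B
cv2.imwrite('pics/z.png',np.clip(o*1.6,0,255).astype(np.uint8))
E
```

```text
(no output)
```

View pics/z.png

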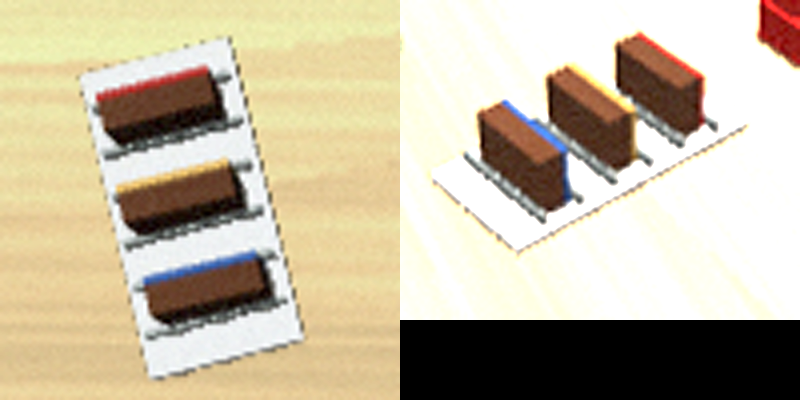

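step_arm(targets="-372 -142 30 53;-372 -142 30 53;-372 -142 30 53;-372 -142 30 53;-372 -142 30 53;-372 -142 30 53;-372 -142 30 53;-372 -142 30 53;-372 -142 30 53;-372 -142 30 53;-372 -142 30 53;-372 -142 30 53", gripper=0.45)

```text
t: 2.4
tcp_pos: [0.5347, 0.2917, 0.2014]
tool_rot: [0.621, 0.784, -0.0, -0.0]
force: [-0.6, 0.5, 0.6]
finger_gap: 0.55
gripper_force: 0.0
```

```bash
python3 - <<'E'
from h import *
np.set_printoptions(precision=4,suppress=True)
C,im=snap('wrist','w1.png')
s=m.sense();print(s['t'],s['tcp_pos'],R.from_quat(s['tool_rot']).as_matrix(),s['finger_gap'],C[3][:3,3])
for k in ['brass_block_center','red_block_center','blue_block_center','rack']:
    for r in m.mark_of('wrist',k)[:3]: print(k,round(r['p'],2),r['position'],at(C,r['position'],.0 if k=='rack' else .031))
E
```

```text
2.45 [0.5348 0.2918 0.2015] [[-0.2282  0.9736 -0.0002]
 [ 0.9736  0.2282  0.0001]
 [ 0.0001 -0.0002 -1.    ]] 0.5531267202161944 [0.5157 0.3728 0.3435]
brass_block_center 0.57 [281.1, 187.5] [0.5344 0.2903 0.031 ]
red_block_center 0.72 [349.2, 193.6] [0.5956 0.2989 0.031 ]
blue_block_center 0.56 [218.5, 197.0] [0.4812 0.2686 0.031 ]
```

View pics/w1.png

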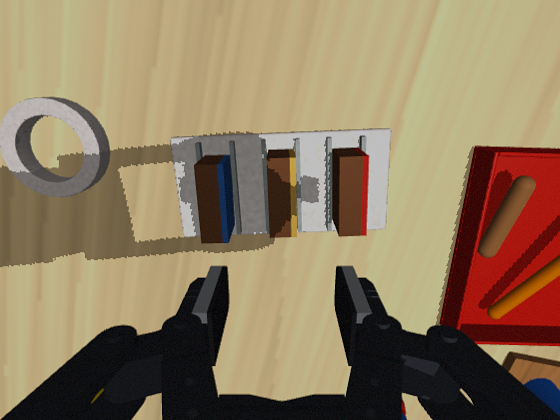

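```bash
python3 - <<'E'
from h import *
np.set_printoptions(precision=4,suppress=True)
C=cam('wrist')
for p in [(173,137),(390,129),(388,228)]: print(at(C,p,.008))
a,b,c=[at(C,p,.008) for p in [(173,137),(390,129),(388,228)]]
print(np.linalg.norm(b-a),np.linalg.norm(c-b),np.degrees(np.arctan2(*(b-a)[1::-1])),(a+c)/2)
im=cv2.imread('pics/w1.png')
# brass strip fit
hsv=cv2.cvtColor(im,cv2.COLOR_BGR2HSV)
M=np.zeros(im.shape[:2],bool);M[145:245,255:310]=1
g=cv2.resize(np.clip(im[120:260,160:400]*1.5,0,255).astype(np.uint8),(792,462),interpolation=cv2.INTER_CUBIC)
cv2.imwrite('pics/w1z.png',g)
E
```

```text
[0.4285 0.3079 0.008 ]
[0.621  0.3606 0.008 ]
[0.6505 0.2675 0.008 ]
0.19964965037029472 0.09767129228331575 15.302415385380145 [0.5395 0.2877 0.008 ]
```

View pics/w1z.png

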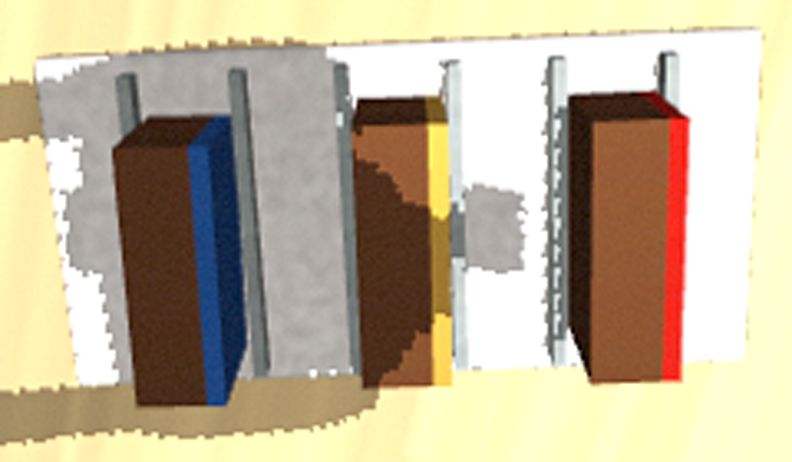

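```bash
python3 - <<'E'
from h import *
np.set_printoptions(precision=4,suppress=True)
C=cam('wrist');s=m.sense()
P=np.array([at(C,(160+a/3.3,120+b/3.3),.054) for a,b in [(354,122),(447,122),(452,386),(362,388)]])
print(P,P.mean(0)); d=P[0]+P[1]-P[2]-P[3]; print(np.linalg.norm(d)/2,np.linalg.norm(P[1]-P[0]),np.degrees(np.arctan2(d[1],d[0]))-90)
Rm=R.from_quat(s['tool_rot']).as_matrix()
print(Rm.T@(P.mean(0)-s['tcp_pos']))
E
```

```text
[[0.5171 0.3183 0.054 ]
 [0.5393 0.3235 0.054 ]
 [0.5575 0.2557 0.054 ]
 [0.5344 0.2497 0.054 ]] [0.5371 0.2868 0.054 ]
0.07052591078280443 0.02283614824191325 14.61151899708885
[-0.0048  0.0006  0.1475]
```

step_arm(targets="-5 1 50 -1.4;-5 1 100 -1.4;-5 1 130 -1.4;-5 1 155 -1.4;-5 1 170 -1.4;-5 1 177 -1.4;-5 1 177 -1.4", gripper=0.53)

```text
t: 3.35
tcp_pos: [0.5379, 0.286, 0.024]
tool_rot: [0.612, 0.791, -0.0, -0.0]
force: [0.2, -1.2, 0.2]
finger_gap: 0.468
gripper_force: 0.0
```

step_arm(targets="0 0 0 0;0 0 0 0;0 0 0 0;0 0 0 0;0 0 0 0;0 0 0 0;0 0 0 0;0 0 0 0", gripper=1, squeeze=30)

```text
t: 4.15
tcp_pos: [0.5381, 0.286, 0.0256]
tool_rot: [0.612, 0.791, 0.0, 0.0]
force: [-3.5, -0.2, 5.8]
finger_gap: 0.273
gripper_force: 30.9
```

step_arm(targets="0 0 -30 0;0 0 -60 0;-45 -6 -75 0;-90 -12 -75 5.4;-135 -19 -75 5.4;-170 -25 -50 5.4;-186 -26 -25 5.4;-186 -26 -5 5.4;-186 -26 3 5.4;-186 -26 6 5.4;-186 -26 6.5 5.4;-186 -26 6.5 5.4")

```text
t: 5.35
tcp_pos: [0.5601, 0.0999, 0.0187]
tool_rot: [0.649, 0.761, 0.001, 0.001]
force: [-0.4, 0.5, -0.9]
finger_gap: 0.274
gripper_force: 29.4
```

step_arm(targets="0 0 0 0;0 0 0 0;0 0 0 0;0 0 0 0", gripper=0.5)

```text
t: 5.75
tcp_pos: [0.5596, 0.0993, 0.0182]
tool_rot: [0.649, 0.761, 0.0, 0.0]
force: [-0.6, -0.2, 0.7]
finger_gap: 0.502
gripper_force: 0.0
```

```bash
python3 - <<'E'
from h import *
np.set_printoptions(precision=4,suppress=True)
C,im=snap('side','s1.png')
print(m.sense()['tcp_pos'])
for r in m.mark_of('side','brass_block_center')[:3]: print(round(r['p'],2),r['position'],at(C,r['position'],.023))
cv2.imwrite('pics/s1z.png',cv2.resize(cv2.cvtColor(im[80:330,150:430],cv2.COLOR_RGB2BGR),(560,500)))
E
```

```text
[0.5594 0.0993 0.018 ]
0.86 [187.8, 165.3] [0.4247 0.4761 0.023 ]
0.7 [286.6, 228.7] [0.5647 0.1065 0.023 ]
0.42 [173.8, 217.0] [0.326  0.2683 0.023 ]
```

View pics/s1z.png

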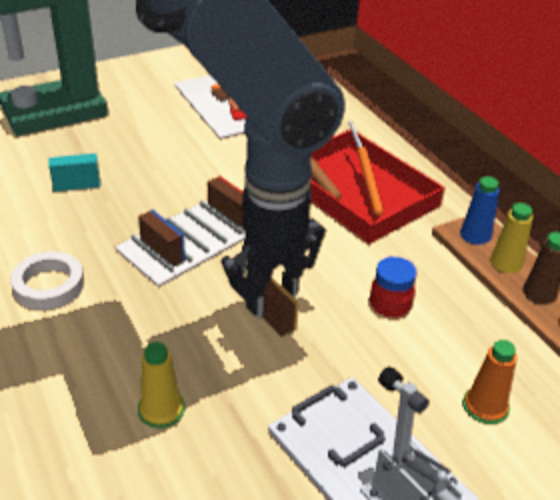

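step_arm(targets="0 0 -40 0;0 0 -75 0;0 25 -75 0;0 45 -75 0;0 45 -75 0")

```text
t: 6.35
tcp_pos: [0.6071, 0.1064, 0.0937]
tool_rot: [0.649, 0.761, 0.002, 0.002]
force: [-0.0, 0.0, -0.1]
finger_gap: 0.5
gripper_force: 0.0
```

step_arm(targets="0 0 0 0;0 0 0 0;0 0 0 0;0 0 0 0;0 0 20 0;0 0 45 0;0 0 55 0;0 0 57 0;0 0 57 0", gripper=1)

```text
t: 7.25
tcp_pos: [0.6038, 0.1063, 0.0358]
tool_rot: [0.649, 0.761, -0.0, -0.0]
force: [1.0, -0.2, 0.1]
finger_gap: 0.001
gripper_force: 0.0
```

step_arm(targets="0 -10 0 0;0 -16 0 0;0 -21 0 0;0 -26 0 0;0 -31 0 0;0 -36 0 0;0 -41 0 0;0 -46 0 0;0 -51 0 0;0 -56 0 0;0 -58 0 0;0 -58 0 0")

```text
t: 8.45
tcp_pos: [0.5461, 0.0972, 0.0358]
tool_rot: [0.649, 0.761, -0.0, -0.0]
force: [-0.7, -0.2, 0.1]
finger_gap: -0.002
gripper_force: 0.0
```

step_arm(targets="0 10 0 0;0 10 -50 0;40 10 -100 0;70 0 -130 0;70 -20 -150 0;70 -20 -150 0;70 -20 -150 0", gripper=0.2)

```text
t: 9.15
tcp_pos: [0.5167, 0.1635, 0.1866]
tool_rot: [0.649, 0.761, 0.001, 0.001]
force: [-0.2, 0.2, -1.0]
finger_gap: 0.796
gripper_force: 0.0
```

```bash
python3 - <<'E'
from h import *
np.set_printoptions(precision=4,suppress=True)
C,im=snap('wrist','w2.png')
s=m.sense();print(s['t'],s['tcp_pos'],R.from_quat(s['tool_rot']).as_matrix())
for k in ['brass_block_center','nest']:
  for r in m.mark_of('wrist',k)[:3]: print(k,round(r['p'],2),r['position'],at(C,r['position'],.012))
E
```

```text
9.2 [0.5166 0.1631 0.1856] [[-0.1574  0.9875  0.001 ]
 [ 0.9875  0.1574 -0.0001]
 [-0.0002  0.001  -1.    ]]
brass_block_center 0.9 [275.5, 249.6] [0.5215 0.0989 0.012 ]
nest 0.68 [268.1, 401.0] [ 0.5423 -0.0881  0.012 ]
nest 0.6 [330.2, 45.6] [0.5373 0.2841 0.012 ]
```

View pics/w2.png

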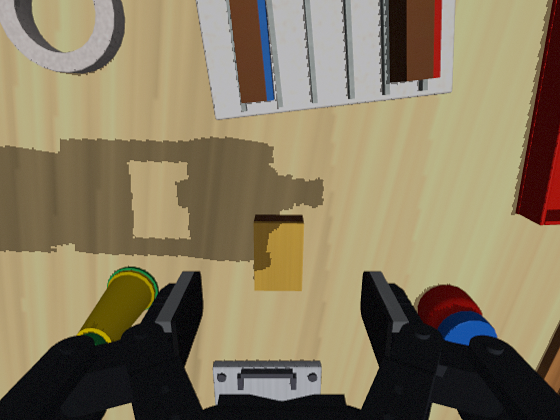

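```bash
python3 - <<'E'
from h import *
np.set_printoptions(precision=4,suppress=True)
C=cam('wrist');s=m.sense();im=cv2.imread('pics/w2.png')
h=cv2.cvtColor(im,cv2.COLOR_BGR2HSV).astype(int)
M=((h[...,1]>130)&(h[...,0]>14)&(h[...,0]<30)).astype(np.uint8); M[:205]=0;M[300:]=0;M[:,:240]=0;M[:,:][:,315:]=0
M=cv2.morphologyEx(M,cv2.MORPH_OPEN,np.ones((3,3),np.uint8))
n,l,st,ce=cv2.connectedComponentsWithStats(M);k=1+np.argmax(st[1:,4]);print(st[k])
pts=np.argwhere(l==k)[:,::-1]
W=np.array([at(C,p,.024)[:2] for p in pts]).astype(np.float32)
r=cv2.minAreaRect(W*1000);print(r)
Rm=R.from_quat(s['tool_rot']).as_matrix()
print(Rm.T@(np.array([*np.array(r[0])/1000,.006])-s['tcp_pos']))
E
```

```text
[ 253  221   51   70 3426]
((522.915283203125, 97.72639465332031), (45.583335876464844, 71.1268310546875), 8.632372856140137)
[-0.0652 -0.0033  0.1787]
```

step_arm(targets="-30 -2 40 0;-65 -3 80 0;-65 -3 120 0;-65 -3 150 0;-65 -3 170 0;-65 -3 178 0;-65 -3 179 0;-65 -3 179 0")

```text
t: 10.1
tcp_pos: [0.5234, 0.0984, 0.0068]
tool_rot: [0.649, 0.761, 0.0, 0.0]
force: [-0.8, 0.4, 0.0]
finger_gap: 0.797
gripper_force: 0.0
```

step_arm(targets="0 0 0 0;0 0 0 0;0 0 0 0;0 0 0 0;0 0 0 0;0 0 0 0", gripper=1, squeeze=35)

```text
t: 10.7
tcp_pos: [0.5239, 0.0986, 0.0081]
tool_rot: [0.649, 0.761, 0.001, 0.001]
force: [0.1, -0.1, 5.8]
finger_gap: 0.532
gripper_force: 37.4
```

step_arm(targets="0 0 -30 0;0 0 -75 0;0 0 -115 0;0 0 -115 0;0 0 -115 0")

```text
t: 11.2
tcp_pos: [0.5233, 0.0986, 0.1229]
tool_rot: [0.649, 0.761, 0.001, 0.001]
force: [-0.7, 0.5, -1.8]
finger_gap: 0.531
gripper_force: 36.7
```

```bash
python3 - <<'E'
from h import *
np.set_printoptions(precision=4,suppress=True)
C,im=snap('wrist','w3.png')
s=m.sense();print(s['t'],s['tcp_pos'],R.from_quat(s['tool_rot']).as_matrix())
for k in ['brass_block_center','nest','clamp_handle_hinge']:
  for r in m.mark_of('wrist',k)[:2]: print(k,round(r['p'],2),r['position'],at(C,r['position'],.012))
C,im=snap('top','t3.png')
for k,z in [('nest',.012),('clamp_handle_hinge',.066),('handle_knob',.084)]:
  for r in m.mark_of('top',k)[:1]: print(k,round(r['p'],2),r['position'],at(C,r['position'],z))
A=cv2.imread('pics/w3.png');B=cv2.imread('pics/top0.png')[150:240,310:480]
o=np.zeros((420,800,3),np.uint8);o[:,:300]=A[:,130:430];b=cv2.resize(B,(500,265),interpolation=cv2.INTER_CUBIC);o[:265,300:]=b
cv2.imwrite('pics/j3.png',o)
E
```

```text
11.25 [0.5222 0.0986 0.1216] [[-0.1576  0.9875 -0.0007]
 [ 0.9875  0.1576  0.    ]
 [ 0.0001 -0.0007 -1.    ]]
nest 0.74 [271.1, 402.8] [ 0.5438 -0.0875  0.012 ]
nest 0.9 [343.4, 199.2] [ 0.5428 -0.089   0.012 ]
clamp_handle_hinge 0.64 [401.5, 187.2] [ 0.5627 -0.2231  0.066 ]
handle_knob 0.97 [456.2, 175.9] [ 0.5876 -0.3517  0.084 ]
```

View pics/j3.png

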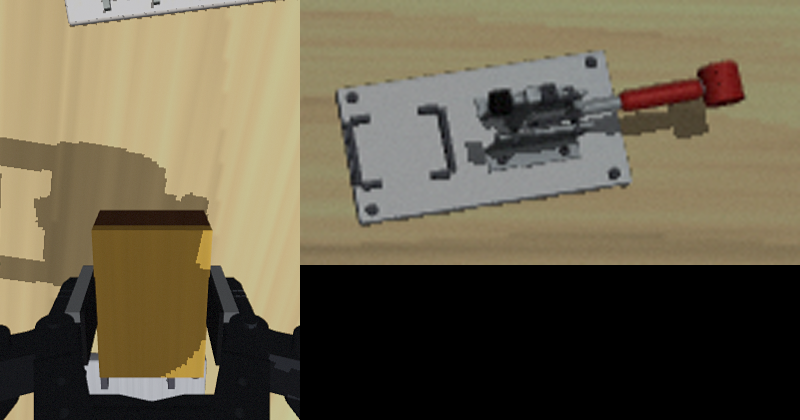

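step_arm(targets="0 0 -50 0;0 0 -100 0;-50 -2 -128 0;-100 -4 -128 0;-150 -6 -128 0;-190 -8 -128 0;-220 -10 -128 0;-230 -10 -128 0;-230 -10 -128 0;-230 -10 -128 0")

```text
t: 12.6
tcp_pos: [0.5487, -0.1289, 0.2493]
tool_rot: [0.649, 0.761, 0.0, -0.001]
force: [0.1, 0.3, -0.8]
finger_gap: 0.531
gripper_force: 36.9
```

```bash
python3 - <<'E'
from h import *
np.set_printoptions(precision=4,suppress=True)
C,im=snap('wrist','w4.png')
s=m.sense();print(s['t'],s['tcp_pos'],s['force'])
for k in ['nest']:
  for r in m.mark_of('wrist',k)[:2]: print(k,round(r['p'],2),r['position'],at(C,r['position'],.012))
E
```

```text
12.65 [ 0.5488 -0.1285  0.2494] [-0.5776  0.4524 -1.7168]
nest 0.76 [281.2, 131.8] [ 0.5413 -0.0888  0.012 ]
```

View pics/w4.png

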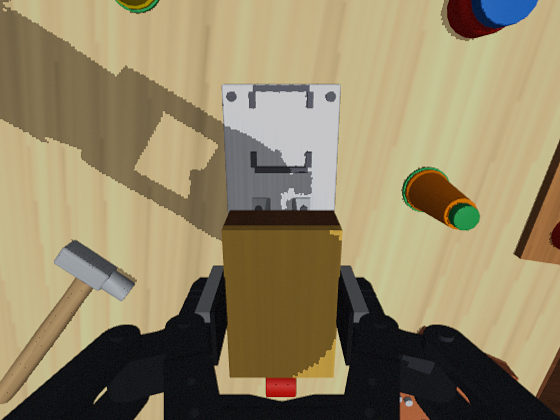

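```bash
python3 - <<'E'
from h import *
np.set_printoptions(precision=4,suppress=True,linewidth=200)
g=cv2.imread('pics/w4.png',0).astype(int)
print('col',[(r,g[r,276:284].mean().astype(int)) for r in list(range(80,98))+list(range(160,178))])
for r0 in [100,158]: print('row',r0,[(c,g[r0-2:r0+3,c].mean().astype(int)) for c in list(range(218,228))+list(range(246,262))+list(range(302,317))+list(range(334,346))])
C=cam('wrist')
for z in (.012,.02): print([at(C,p,z)[:2] for p in [(281,85),(281,92),(281,166),(281,173)]])
E
```

```text
col [(80, np.int64(180)), (81, np.int64(180)), (82, np.int64(181)), (83, np.int64(166)), (84, np.int64(139)), (85, np.int64(102)), (86, np.int64(89)), (87, np.int64(90)), (88, np.int64(91)), (89, np.int64(90)), (90, np.int64(87)), (91, np.int64(132)), (92, np.int64(182)), (93, np.int64(197)), (94, np.int64(197)), (95, np.int64(197)), (96, np.int64(197)), (97, np.int64(197)), (160, np.int64(116)), (161, np.int64(111)), (162, np.int64(110)), (163, np.int64(110)), (164, np.int64(112)), (165, np.int64(100)), (166, np.int64(55)), (167, np.int64(29)), (168, np.int64(39)), (169, np.int64(41)), (170, np.int64(42)), (171, np.int64(39)), (172, np.int64(36)), (173, np.int64(101)), (174, np.int64(112)), (175, np.int64(110)), (176, np.int64(110)), (177, np.int64(110))]
row 100 [(218, np.int64(177)), (219, np.int64(177)), (220, np.int64(177)), (221, np.int64(174)), (222, np.int64(138)), (223, np.int64(186)), (224, np.int64(199)), (225, np.int64(198)), (226, np.int64(195)), (227, np.int64(157)), (246, np.int64(198)), (247, np.int64(199)), (248, np.int64(195)), (249, np.int64(79)), (250, np.int64(85
[... 1507 characters left out ...]
6)), (307, np.int64(87)), (308, np.int64(86)), (309, np.int64(85)), (310, np.int64(82)), (311, np.int64(114)), (312, np.int64(204)), (313, np.int64(196)), (314, np.int64(196)), (315, np.int64(197)), (316, np.int64(197)), (334, np.int64(198)), (335, np.int64(196)), (336, np.int64(170)), (337, np.int64(147)), (338, np.int64(183)), (339, np.int64(181)), (340, np.int64(180)), (341, np.int64(180)), (342, np.int64(180)), (343, np.int64(180)), (344, np.int64(181)), (345, np.int64(182))]
[array([ 0.534, -0.043]), array([ 0.5351, -0.0496]), array([ 0.5471, -0.124 ]), array([ 0.5484, -0.1315])]
[array([ 0.534 , -0.0431]), array([ 0.5351, -0.0495]), array([ 0.5469, -0.1223]), array([ 0.5481, -0.1297])]
```

```bash
python3 - <<'E'
from h import *
np.set_printoptions(precision=4,suppress=True,linewidth=200)
im=cv2.imread('pics/w4.png').astype(int)
C=cam('wrist');s=m.sense();t=np.array(s['tcp_pos']);Rm=R.from_quat(s['tool_rot']).as_matrix()
a,b=at(C,(281.5,91.2),.02),at(C,(281.5,167.5),.02);n=(a+b)/2;d=a-b
print('nest',n,np.linalg.norm(d),'yaw',np.degrees(np.arctan2(d[1],d[0]))-90,'tool y',np.degrees(np.arctan2(Rm[1,1],Rm[0,1])))
B=im[...,0];G=im[...,2]
print([(r,*im[r,282]) for r in list(range(224,234))+list(range(372,382))])
for r in (245,365):print(r,[(c,*im[r,c]) for c in list(range(220,235,1))+list(range(328,345))])
P=np.array([at(C,p,t[2]+.016) for p in [(223,229),(342,229),(333,377),(230,377)]]);q=(P-t)@Rm;print(q,q.mean(0))
print('nest in tool',Rm.T@(n-t))
E
```

```text
nest [ 0.5416 -0.0863  0.02  ] 0.0761271693605231 yaw 9.24315657335299 tool y 9.165969622782773
[(224, np.int64(12), np.int64(23), np.int64(38)), (225, np.int64(22), np.int64(46), np.int64(66)), (226, np.int64(20), np.int64(60), np.int64(80)), (227, np.int64(26), np.int64(62), np.int64(82)), (228, np.int64(27), np.int64(63), np.int64(82)), (229, np.int64(24), np.int64(60), np.int64(79)), (230, np.int64(37), np.int64(83), np.int64(108)), (231, np.int64(38), np.int64(88), np.int64(116)), (232, np.int64(37), np.int64(88), np.int64(115)), (233, np.int64(36), np.int64(88), np.int64(114)), (372, np.int64(35), np.int64(84), np.int64(109)), (373, np.int64(29), np.int64(84), np.int64(108)), (374, np.int64(33), np.int64(85), np.int64(109)), (375, np.int64(34), np.int64(85), np.int64(110)), (376, np.int64(35), np.int64(86), np.int64(107)), (377, np.int64(28), np.int64(65), np.int64(123)), (378, np.int64(20), np.int64(31), np.int64(147)), (379, np.int64(21), np.int64(23), np.int64(157)), (380, np.int64(20), np.int64(23), np.int64(162)), (381, np.int64(27), np.int64(36), np.int64(169))]
245 [(220
[... 2731 characters left out ...]
194)), (335, np.int64(147), np.int64(191), np.int64(198)), (336, np.int64(142), np.int64(187), np.int64(197)), (337, np.int64(141), np.int64(186), np.int64(198)), (338, np.int64(140), np.int64(185), np.int64(197)), (339, np.int64(142), np.int64(189), np.int64(197)), (340, np.int64(146), np.int64(192), np.int64(198)), (341, np.int64(147), np.int64(193), np.int64(197)), (342, np.int64(148), np.int64(194), np.int64(197)), (343, np.int64(149), np.int64(196), np.int64(198)), (344, np.int64(150), np.int64(197), np.int64(199))]
[[ 0.0329 -0.0223 -0.0159]
 [ 0.033   0.0226 -0.016 ]
 [-0.0367  0.0225 -0.0161]
 [-0.0368 -0.0227 -0.016 ]] [-0.0019  0.     -0.016 ]
nest in tool [ 0.0424 -0.0004  0.2296]
```

step_arm(targets="44 0 0 0;44 0 0 0;44 0 40 0;44 0 90 0;44 0 140 0;44 0 175 0;44 0 195 0;44 0 207 0;44 0 214 0;44 0 214 0;44 0 214 0")

```text
t: 13.8
tcp_pos: [0.5432, -0.0868, 0.0368]
tool_rot: [0.649, 0.761, 0.0, 0.001]
force: [0.6, -1.3, -0.6]
finger_gap: 0.529
gripper_force: 36.8
```

```bash
python3 - <<'E'
from h import *
s=m.sense();t=np.array(s['tcp_pos']);Rm=R.from_quat(s['tool_rot']).as_matrix()
print(t,s['force'],Rm.T@(np.array([.5416,-.0863,.0201])-t)+np.array([.0019,0,0]))
E
```

```text
[ 0.54324896 -0.08676683  0.03682103] [ 0.64142019 -1.31462951 -0.64854779] [ 0.00263896 -0.00158527  0.01671738]
```

step_arm(targets="2 -1.5 0 0;2 -1.5 3 0;2 -1.5 6 0;2 -1.5 9 0;2 -1.5 12 0;2 -1.5 12 0")

```text
t: 14.4
tcp_pos: [0.5402, -0.0849, 0.0232]
tool_rot: [0.649, 0.761, -0.0, -0.001]
force: [-0.3, -0.1, -0.8]
finger_gap: 0.528
gripper_force: 36.8
```

```bash
python3 - <<'E'
from h import *
s=m.sense();t=np.array(s['tcp_pos']);Rm=R.from_quat(s['tool_rot']).as_matrix()
print(t,s['force'],Rm.T@(np.array([.5416,-.0863,.0201])-t)+np.array([.0019,0,0]))
E
```

```text
[ 0.54024418 -0.08491602  0.02322095] [-0.30473794 -0.14728431 -0.7744265 ] [0.00031814 0.00112414 0.00311898]
```

step_arm(targets="0 1 1 0;0 1 2.5 0;0 1 2.5 0")

```text
t: 14.7
tcp_pos: [0.5415, -0.0848, 0.0211]
tool_rot: [0.649, 0.761, -0.0, -0.0]
force: [-0.1, 0.2, -0.5]
finger_gap: 0.531
gripper_force: 36.8
```

step_arm(targets="0 0 0 0;0 0 0 0;0 0 0 0;0 0 0 0;0 0 -5 0;0 0 -20 0;0 0 -60 0;0 0 -110 0;0 0 -160 0;0 0 -200 0;-40 0 -210 0;-40 0 -210 0", gripper=0.25)

```text
t: 15.9
tcp_pos: [0.5508, -0.1285, 0.2352]
tool_rot: [0.65, 0.76, 0.001, 0.005]
force: [0.5, 0.1, -0.8]
finger_gap: 0.747
gripper_force: 0.0
```

```bash
python3 - <<'E'
from h import *
np.set_printoptions(precision=4,suppress=True,linewidth=200)
C,im=snap('wrist','w5.png')
s=m.sense();t=np.array(s['tcp_pos']);print(s['t'],t)
for r in m.mark_of('wrist','brass_block_center')[:1]: print(r['p'],r['position'],at(C,r['position'],.024))
cs=m.masks_of('wrist','brass_block_center')
if cs:
    y,x=np.nonzero(cs[0]['pixels']);print(x.min(),x.max(),y.min(),y.max())
for n in ('top','side','wrist'):
    D,im=snap(n,n+'6.png')
    for k,z in [('clamp_handle_hinge',.066),('handle_knob',.084)]:
        for r in m.mark_of(n,k)[:1]: print(n,k,round(r['p'],2),r['position'],at(D,r['position'],z))
o=np.zeros((420,800,3),np.uint8);a=cv2.imread('pics/w5.png')[30:240,180:380];o[:,:400]=cv2.resize(a,(400,420))
b=cv2.imread('pics/side6.png')[240:400,280:440];o[:400,400:]=cv2.resize(b,(400,400));cv2.imwrite('pics/v5.png',o)
E
```

```text
15.95 [ 0.5489 -0.1263  0.2332]
0.85 [275.1, 131.5] [ 0.5395 -0.0877  0.024 ]
252 302 93 169
top clamp_handle_hinge 0.3 [359.3, 131.4] [ 0.705 -0.124  0.066]
side clamp_handle_hinge 0.73 [367.5, 326.5] [ 0.5572 -0.226   0.066 ]
side handle_knob 0.88 [423.7, 370.1] [ 0.5817 -0.3402  0.084 ]
wrist clamp_handle_hinge 0.58 [278.9, 288.0] [ 0.5605 -0.2233  0.066 ]
```

View pics/v5.png

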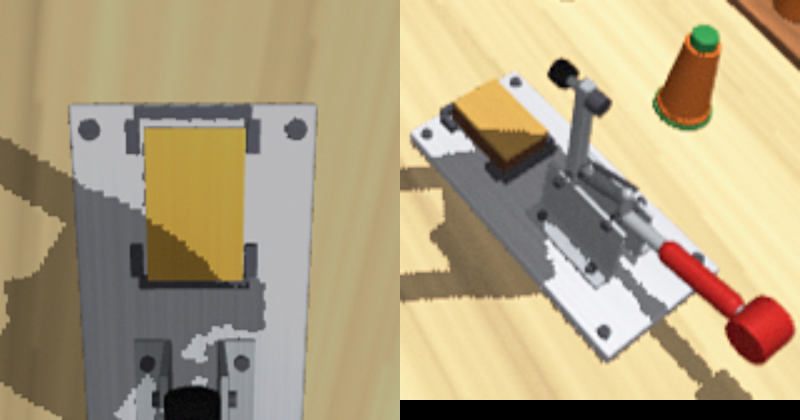

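step_arm(targets="-50 0 0 0;-100 0 0 0;-150 0 0 0;-190 0 0 0;-216 -0.5 0 0;-216 -0.5 40 0;-216 -0.5 80 0;-216 -0.5 110 0;-216 -0.5 120 0;-216 -0.5 120 0;-216 -0.5 120 0", gripper=0.4)

```text
t: 17.6
tcp_pos: [0.5825, -0.3384, 0.1127]
tool_rot: [0.649, 0.761, 0.0, 0.001]
force: [0.9, -0.1, 0.3]
finger_gap: 0.601
gripper_force: 0.0
```

```bash
python3 - <<'E'
from h import *
np.set_printoptions(precision=4,suppress=True,linewidth=200)
C,im=snap('wrist','w7.png')
s=m.sense();t=np.array(s['tcp_pos']);Rm=R.from_quat(s['tool_rot']).as_matrix();print(s['t'],t)
print(Rm.T@(np.array([.5827,-.3397,.063])-t))
h=cv2.cvtColor(im,cv2.COLOR_RGB2HSV).astype(int)
M=(((h[...,0]<8)|(h[...,0]>172))&(h[...,1]>150)&(h[...,2]>50)).astype(np.uint8)
n,l,st,ce=cv2.connectedComponentsWithStats(M)
for i in range(1,n):
    if st[i,4]>200:
        print(st[i],ce[i])
        L=l==i
        for y in range(st[i,1],st[i,1]+st[i,3],12):
            x=np.nonzero(L[y])[0];print(y,x.min(),x.max())
for r in m.mark_of('wrist','handle_knob')[:2]: print(r['p'],r['position'],at(C,r['position'],.084))
E
```

```text
17.65 [ 0.5828 -0.3386  0.1134]
[-0.0009 -0.0004  0.0504]
[ 246   96   65  193 8201] [278.3289 205.8003]
96 274 282
108 261 295
120 261 296
132 261 295
144 261 295
156 261 295
168 261 295
180 262 295
192 262 296
204 262 295
216 262 295
228 267 291
240 247 309
252 247 310
264 247 310
276 247 310
288 250 307
0.78 [278.4, 257.3] [ 0.5809 -0.3395  0.084 ]
```

step_arm(targets="-1 -1 20 0;-1 -1 40 0;-1 -1 49 0;-1 -1 50 0;-1 -1 50 0")

```text
t: 18.2
tcp_pos: [0.5812, -0.3393, 0.0623]
tool_rot: [0.649, 0.761, 0.0, 0.001]
force: [0.5, -0.5, 0.9]
finger_gap: 0.602
gripper_force: 0.0
```

step_arm(targets="0 0 0 0;0 0 0 0;0 0 0 0;0 0 0 0;0 0 0 0;0 0 0 0", gripper=1, squeeze=35)

```text
t: 18.8
tcp_pos: [0.5813, -0.3394, 0.0627]
tool_rot: [0.649, 0.761, -0.0, 0.001]
force: [0.2, 0.7, 6.2]
finger_gap: 0.368
gripper_force: 39.3
```

```bash
python3 -c "
import numpy as np
for n,a,b in [(11,.15,.95),(11,.95,1.73)]:
    ph=np.linspace(a,b,n+1)[1:]
    print(';'.join('%.0f 0 %.0f 0'%(120*(np.cos(a)-np.cos(p)),-120*(np.sin(p)-np.sin(a))) for p in ph))
"
```

```text
2 0 -9 0;4 0 -17 0;7 0 -25 0;10 0 -33 0;14 0 -41 0;19 0 -48 0;24 0 -56 0;29 0 -62 0;35 0 -69 0;42 0 -74 0;49 0 -80 0
7 0 -5 0;14 0 -9 0;22 0 -13 0;30 0 -16 0;38 0 -18 0;47 0 -20 0;55 0 -21 0;63 0 -22 0;72 0 -22 0;80 0 -22 0;89 0 -21 0
```

step_arm(targets="2 0 -9 0;4 0 -17 0;7 0 -25 0;10 0 -33 0;14 0 -41 0;19 0 -48 0;24 0 -56 0;29 0 -62 0;35 0 -69 0;42 0 -74 0;49 0 -80 0")

```text
t: 19.9
tcp_pos: [0.5732, -0.2894, 0.1416]
tool_rot: [0.649, 0.761, 0.001, 0.0]
force: [6.2, 0.1, -7.6]
finger_gap: 0.368
gripper_force: 37.1
```

step_arm(targets="7 0 -5 0;14 0 -9 0;22 0 -13 0;30 0 -16 0;38 0 -18 0;47 0 -20 0;55 0 -21 0;63 0 -22 0;72 0 -22 0;80 0 -22 0;86 0 -21 0;86 0 -21 0")

```text
t: 21.1
tcp_pos: [0.5598, -0.205, 0.1629]
tool_rot: [0.649, 0.761, 0.0, 0.001]
force: [5.1, -1.4, -6.0]
finger_gap: 0.372
gripper_force: 36.3
```

```bash
python3 - <<'E'
from h import *
s=m.sense();t=np.array(s['tcp_pos']);print(t,s['force'])
y=np.array([-.16,.987]);h=np.array([.5637,-.2225]);d=(t[:2]-h)@y;z=t[2]+.0205-.066
print(d,z,np.arctan2(z,-d)-.15,np.hypot(d,z))
E
```

```text
[ 0.55977194 -0.20499046  0.16288252] [ 5.07902706 -1.39532339 -6.04999972]
0.017910406346903676 0.11738251965215094 1.5722100528341147 0.11874105682281427
```

step_arm(targets="3 0 0.5 0;5 0 1 0;5 0 1 0")

```text
t: 21.4
tcp_pos: [0.5598, -0.2049, 0.1628]
tool_rot: [0.649, 0.761, -0.002, 0.004]
force: [4.6, -11.0, -3.3]
finger_gap: 0.366
gripper_force: 36.3
```

step_arm(targets="-3 0 0 0;-3 0 0 0;-3 0 0 0;-3 0 0 0;-3 0 0 0;-3 0 0 0;-3 0 0 0;-3 0 0 0;-3 0 0 0;-3 0 0 0;-3 0 0 0;-3 0 0 0")

```text
t: 22.6
tcp_pos: [0.5598, -0.2049, 0.1628]
tool_rot: [0.649, 0.761, -0.001, 0.002]
force: [3.6, -4.2, 1.0]
finger_gap: 0.368
gripper_force: 37.0
```

step_arm(targets="0 0 0 0;0 0 0 0;0 0 0 0;0 0 0 0;0 0 0 0;0 0 0 0;0 0 0 0;0 0 0 0;0 0 0 0;0 0 0 0;0 0 0 0;0 0 0 0")

```text
t: 23.8
tcp_pos: [0.5598, -0.2049, 0.1628]
tool_rot: [0.649, 0.761, -0.001, 0.002]
force: [3.9, -4.6, 1.1]
finger_gap: 0.372
gripper_force: 37.0
```

```bash
python3 - <<'E'
from h import *
C,im=snap('side','s8.png')
for r in m.mark_of('side','handle_knob')[:1]: print(r['p'],r['position'],at(C,r['position'],.185))
ph0=1.67
for n,a,b in [(12,1.67,.85),(12,.85,.14)]:
    ph=np.linspace(a,b,n+1)[1:]
    print(';'.join('%.0f 0 %.0f 0'%(120*(np.cos(a)-np.cos(p)),-120*(np.sin(p)-np.sin(a))) for p in ph))
E
```

```text
0.94 [375.0, 276.3] [ 0.56244092 -0.2068174   0.185     ]
-8 0 -1 0;-16 0 -1 0;-25 0 0 0;-33 0 1 0;-41 0 3 0;-49 0 5 0;-56 0 8 0;-64 0 11 0;-71 0 15 0;-78 0 19 0;-85 0 24 0;-91 0 29 0
-5 0 5 0;-10 0 10 0;-15 0 15 0;-19 0 21 0;-23 0 27 0;-26 0 33 0;-30 0 39 0;-32 0 46 0;-35 0 53 0;-37 0 59 0;-38 0 66 0;-40 0 73 0
```

step_arm(targets="-10 0 -1 0;-18 0 -1 0;-27 0 0 0;-35 0 1 0;-43 0 3 0;-51 0 5 0;-58 0 8 0;-66 0 11 0;-73 0 15 0;-80 0 19 0;-87 0 24 0;-93 0 29 0")

```text
t: 25.1
tcp_pos: [0.5742, -0.2954, 0.1353]
tool_rot: [0.649, 0.761, 0.001, 0.001]
force: [1.3, -1.0, 10.7]
finger_gap: 0.371
gripper_force: 40.1
```

```bash
python3 - <<'E'
from h import *
s=m.sense();t=np.array(s['tcp_pos']);print(t,s['force'])
y=np.array([-.16,.987]);h=np.array([.5637,-.2225]);d=(t[:2]-h)@y;z=t[2]+.0205-.066
print(d,z,np.arctan2(z,-d)-.15,np.hypot(d,z))
E
```

```text
[ 0.57423185 -0.29535097  0.13534899] [ 1.29216889 -0.96063679 10.68845859]
-0.07358900381299258 0.08984898573061251 0.7345590308127342 0.11613863146691736
```

step_arm(targets="-6 0 5 0;-11 0 10 0;-16 0 15 0;-21 0 21 0;-25 0 27 0;-29 0 33 0;-33 0 39 0;-36 0 46 0;-39 0 53 0;-41 0 59 0;-42 0 66 0;-43 0 71 0")

```text
t: 26.3
tcp_pos: [0.5808, -0.337, 0.0622]
tool_rot: [0.649, 0.761, 0.001, -0.0]
force: [3.6, 1.3, 5.9]
finger_gap: 0.366
gripper_force: 39.3
```

step_arm(targets="0 0 2 0;0 0 3 0;0 0 3 0")

```text
t: 26.6
tcp_pos: [0.5809, -0.337, 0.062]
tool_rot: [0.649, 0.761, 0.001, 0.0]
force: [0.8, 4.5, 16.8]
finger_gap: 0.364
gripper_force: 40.8
```

At the open stop. Release and retreat upward, then verify.

step_arm(targets="0 0 -3 0;0 0 -3 0;0 0 -3 0;0 0 -3 0;0 0 -3 0;0 0 -20 0;0 0 -50 0;0 0 -100 0;0 0 -140 0;0 0 -160 0;0 0 -160 0;0 0 -160 0", gripper=0.4)

```text
t: 27.8
tcp_pos: [0.5803, -0.3378, 0.2192]
tool_rot: [0.649, 0.761, -0.0, 0.0]
force: [0.3, 0.6, 0.5]
finger_gap: 0.6
gripper_force: 0.0
```

```bash
python3 - <<'E'
from h import *
np.set_printoptions(precision=4,suppress=True,linewidth=200)
s=m.sense();print(s['t'],s['tcp_pos'],s['force'])
C,im=snap('side','s9.png')
for k,z in [('handle_knob',.084),('brass_block_center',.024),('red_block_center',.031),('blue_block_center',.031),('orange_spool_center',.0485),('yellow_spool_center',.0485),('glue_jar_center',.03),('tape_roll_center',.011)]:
  for r in m.mark_of('side',k)[:2]: print(k,round(r['p'],2),r['position'],at(C,r['position'],z))
C,im=snap('wrist','w9.png')
for r in m.mark_of('wrist','handle_knob')[:1]: print(r['p'],r['position'],at(C,r['position'],.084))
d=cv2.absdiff(cv2.imread('pics/s9.png'),cv2.imread('pics/side6.png')).max(2)
print('diff nest/knob region',(d[255:310,285:345]>40).sum(),(d[345:390,400:445]>40).sum())
E
```

```text
27.8 [ 0.5803 -0.3378  0.2192] [0.3181 0.5697 0.5197]
handle_knob 0.73 [423.1, 369.1] [ 0.582  -0.3385  0.084 ]
brass_block_center 0.94 [183.5, 165.8] [0.4122 0.4775 0.024 ]
brass_block_center 0.83 [321.8, 287.0] [ 0.5491 -0.0861  0.024 ]
red_block_center 0.63 [231.1, 266.0] [0.395  0.0467 0.031 ]
red_block_center 0.55 [264.4, 181.8] [0.5922 0.295  0.031 ]
blue_block_center 0.93 [229.4, 198.2] [0.4773 0.2691 0.031 ]
blue_block_center 0.33 [367.1, 327.3] [ 0.574  -0.2115  0.031 ]
orange_spool_center 0.79 [398.8, 268.8] [ 0.7128 -0.1325  0.0485]
yellow_spool_center 0.74 [232.3, 269.6] [0.3891 0.0216 0.0485]
glue_jar_center 0.72 [346.8, 222.0] [0.7088 0.0563 0.03  ]
glue_jar_center 0.52 [320.9, 287.9] [ 0.5432 -0.091   0.03  ]
tape_roll_center 0.91 [172.4, 219.0] [0.3225 0.2762 0.011 ]
0.94 [284.0, 200.0] [ 0.5821 -0.339   0.084 ]
diff nest/knob region 480 445
```

step_arm(targets="0 0 -15 0;50 0 -15 0;100 0 -15 0;150 0 -15 0;190 0 -15 0;214 0 -15 0;214 0 -15 0;214 0 -15 0;214 0 -15 0")

```text
t: 29.25
tcp_pos: [0.5474, -0.1278, 0.2335]
tool_rot: [0.649, 0.76, -0.0, 0.001]
force: [-0.0, -0.6, -0.1]
finger_gap: 0.602
gripper_force: 0.0
```

```bash
python3 - <<'E'
from h import *
np.set_printoptions(precision=4,suppress=True,linewidth=200)
C,im=snap('wrist','w10.png');s=m.sense();print(s['tcp_pos'])
for r in m.mark_of('wrist','brass_block_center')[:1]: print(r['p'],r['position'],at(C,r['position'],.024))
for r in m.masks_of('wrist','brass_block_center')[:1]:
    y,x=np.nonzero(r['pixels']);print(x.min(),x.max(),y.min(),y.max())
    W=np.array([at(C,p,.036)[:2] for p in zip(x,y)]).astype(np.float32)*1000;print(cv2.minAreaRect(W))
E
```

```text
[ 0.5473 -0.128   0.2334]
0.71 [282.0, 135.1] [ 0.5415 -0.0881  0.024 ]
257 307 96 173
((541.8623657226562, -87.2343978881836), (46.65085983276367, 70.84040832519531), 9.083127975463867)
```

Seated at (0.5419, -0.0872), within about 1 mm of the nest centre, yaw 9.1°. Handing in.

```bash
python3 -c "
from station import manip as m
print(m.sign_off())"
```

```text
the job is handed in; nothing more can be done
None
```

The job is handed in, but no verdict came back: the brass block lay brass face up within about 1 mm of the nest centre, the clamp was held at its closed stop for over 2 s (by arm force, since I did not read the clamp angle or pad), the handle is back open, and the rest measured within about 15 mm of where it began.

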